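# Index a brass rosette and swing the punch guide over it

## Task

Set up the small indexing table for punching the next petal of the brass rosette, only by pushing with a fingertip. First, with the swing arm still parked aside, push a spoke of the turntable until its flat arrow-headed pointer points straight at the square post (not the round-topped one); then push the swing arm round until it is fully home against its stop, with its ring over the rosette. Leave the rosette seated on the turntable, do not lift, carry or knock aside anything else on the bench, and finish with the hand clear.

Things in the scene. Friction and masses are not known exactly. Their poses are not given: they have to be found in the camera images.
- turntable (a joint): Angle of the spoked steel turntable about its vertical axis, rad, growing counter-clockwise seen from above (range -3.1 to 3.1). It turns stiffly (0.2 N m, about 2.5 N at a spoke) and stays where it is left. Disc 116 mm across, top 75 mm above the bench. Four level spokes 90 degrees apart, centre lines 65 mm above the bench: the pointer, and three round rods 12 mm thick with black end balls
- table_axis (a point): Point on the turntable's vertical axis, 65 mm above the bench; bolted down; the arm's pivot lies along its +y. The rods' 18 mm balls are 115 mm from here. Beside the spokes a finger has free space down to the 12 mm thick foot plate (150 mm square, plus a 50 mm wide strip to the arm's pivot); under the disc is a 90 mm wide column
- pointer_tip (a point): Tip of the pointer, at its mid-height, 126 mm from the turntable's axis; x axis outwards along the pointer, z up. The pointer is the flat spoke: a steel bar 16 mm wide and 12 mm high with an arrow-head 30 mm wide
- square_top (a point): Centre of the top of the square post: a plain steel post 26 mm square, 74 mm high, on a 44 mm square foot, fixed, standing 145 to 185 mm from the turntable's axis; the pointer is to point at it
- round_top (a point): Top of the round post: 26 mm thick with a domed top, 75 mm high, on a 44 mm round foot, fixed, 145 to 185 mm from the turntable's axis; not the one wanted. The two posts may stand either way round
- swing_arm (a joint): Angle of the swing arm about its vertical pivot, rad: 0 is fully home against its stop, the ring over the rosette; grows as the arm swings clockwise seen from above, out towards the stand's -x side (up to 1.9). It stays where it is left (about 0.15 N m)
- guide_pivot (a point): The swing arm's pivot axis, at mid-height of the arm, 101 mm above the bench; fixed, 190 mm from the turntable's axis
- guide_ring (a point): Centre of the ring at the end of the swing arm, 154 mm from the pivot. The arm is a level steel bar 14 mm wide and 12 mm high (95 to 107 mm above the bench) with a ring 38 mm across; it passes above the spokes and the rosette, which end 83 mm above the bench
- rosette_mid (a point): Centre of the brass rosette, half-way up: a loose eight-petalled plate 100 mm across and 6 mm thick lying on the turntable round a 19 mm centre pin, turning with it. It must stay seated
- hammer: Bystander: ball hammer lying on the bench, 250 mm long, wooden handle 22 mm thick; origin on the bench under the handle
- punch: Bystander: steel punch standing upright, 85 mm high, foot 26 mm across; origin at the middle of its foot
- rivet_cup: Bystander: open steel cup, 64 mm across, 55 mm high; origin at the middle of its underside
- polish_can: Bystander: can 60 mm across, 85 mm high; origin at the middle of its underside
- leaf: Bystander: flat brass leaf ornament about 115 by 80 mm, 6 mm thick; origin at its underside
- lead_weight: Bystander: knobbed weight 48 mm across, 58 mm high; origin at the middle of its underside

How it is judged:
By the outcome, as a careful person would: the job done as asked, in the order asked, and still so for the second after the job is handed in, with the robot touching nothing.
It also fails if it takes over 58 s, if anything falls off the work surface, if the arm or the gripper's body presses on something with over 40 N, if the wrist force passes 120 N, or if a joint passes its speed limit or range.

## Robot

A 6-joint arm with a two-finger parallel gripper is mounted at the origin on the work surface. World frame = base frame: x ahead of the robot, y to its left, z up, the work surface at z = 0. Lengths are in m, angles in rad, forces in N, time in s.
With the tool pointing down it reaches from about 0.25 to 0.775 m from the base axis. Payload 4 kg.
Tool frame: the origin (TCP) lies midway between the tips of the shut fingers; the grasp point (between the pads) lies 19 mm behind it (robot.tcp_to_grasp is the distance from the TCP to the grasp point, in m); z points along the fingers, x is the direction in which the jaws open and shut, and the axes are right-handed (so a half turn about z gives the same grasp; the last joint's range is limited). The gripper opens to 94 mm and grips with 3 to 60 N. Pads are 16 mm wide; open, the fingers measure 119 mm over their backs; the gripper's body (75 mm by 177 mm) begins 78 mm behind the grasp point.
Start: joints at [1.028, 0.087, 1.371, -0, 1.684, -0.103], TCP at [0.234, 0.498, 0.206] pointing down, gripper open.
Joint ranges: [-3.1, 3.1], [-0.76, 2.03], [0.27, 2.55], [-1.08, 4.22], [0.17, 2.65], [-2.57, 2.57]. Speed limits (rad/s): [2.79, 2.79, 3.14, 3.14, 3.14, 3.14].

## Interface

Orientations are given as [roll, pitch, yaw] about the fixed x, y, z axes, in that order (R = Rz(yaw) Ry(pitch) Rx(roll)).
In Python, from bench import get_obs, vision, robot gives the robot as it stands.
- The arm moves only by the tool servo_tool, never from a script. Its argument "targets" is text: rows parted by semicolons, each of 7 numbers parted by spaces: the opening, from 0 (shut) to 1 (fully open), then the shift along the tool's x, y, z as a fraction of full scale, then the turn, a rotation vector about the tool's x, y, z as a fraction of full scale. A call has 1 to 12 rows; each row is the pose to reach, as a shift and turn from the pose commanded when the call began, along the tool's axes at that moment, turning the shorter way round; what a row does not reach only later rows make up. Full scale, the value 1, is 0.25 m for a shift and pi rad for a turn. A row lasts 1/12 s, in which the tool goes at most 41.7 mm and 7.16 degrees, less where a joint would pass 70% of its speed; a pose out of reach is approached as far as the arm can. A call with a number of a shift or a turn outside -1 to 1 is refused whole. A call with a gripper value outside its range is refused whole. The fingers move at their own pace and stop on an object; the grip force is fixed at half the most. Time passes only in rows, so rows that repeat a pose let the fingers close. It gives the time, the measured TCP pose, the force and the opening at its end, in the units of the state.
- get_obs(): the state, without advancing time (a new reading comes with each control period).
- vision.snapshot(name): name is "side" or "top"; returns a dict with "image" (420x560x3 uint8, red, green, blue), "mtx" (3x3 intrinsics, pixels), "k1" (the pictures are not rectified: a ray, as slopes to the right and down, at radius r is drawn at 1 + k1 r^2 times it, then the intrinsics apply), "world_from_camera" (4x4, takes a point from camera to world coordinates). Camera axes: x right, y down, z forward; pixel columns grow to the right and rows downward; lengths in m; the calibration is good to about 2 mm. A picture is of the moment at which its call begins. There is no depth.
- robot.close_job(): hands the job in, once; it reports no verdict.
The state is a dict: "time": time; "joint_positions": joint angles; "qvel": joint speeds; "joint_torque": joint torques, N m; "tool_pos": TCP position; "ee_rot": TCP orientation; "wrist_force": force on the tool from outside, world axes, zero at the start; "wrist_torque": the same for the moment, N m; "width": finger opening in m.
Only numpy, scipy, OpenCV 4.12 (cv2) and the standard library are available. Lean on these libraries where they do the work, as an engineer would, in place of code of your own. Each camera call takes 0.05 s, during which the arm holds its last target.

## Working session

There is one attempt and no reset: what is moved stays moved. The work goes in short steps, Python scripts to look and compute and a tool call to move; the robot and the scene stay as the last step left them, time stands still between calls to the robot, and variables do not carry over. Pictures are saved under pics/ and viewed, and the job is handed in when it is done.

Besides the shell and the picture viewer there is one more tool, called after "Request:" by a JSON object that holds its "fn" and its "kwargs". servo_tool: Moves the arm, as the interface text tells. Its arguments: {"type":"object","properties":{"targets":{"type":"string"}},"required":["targets"]}

```bash
mkdir -p pics; ls; cat > h.py <<'E'
import numpy as np, cv2
from bench import get_obs, vision, robot
def snap(n,f):
    s=vision.snapshot(n); cv2.imwrite('pics/'+f,cv2.cvtColor(s['image'],cv2.COLOR_RGB2BGR))
    np.savez('pics/'+f+'.npz',**{k:np.array(v) for k,v in s.items()}); return s
def load(f): return np.load('pics/'+f+'.npz')
def ray(s,u,v):
    K=s['mtx']; d=np.array([(u-K[0,2])/K[0,0],(v-K[1,2])/K[1,1]]);k=float(s['k1'])
    p=d.copy()
    for _ in range(30): p=d/(1+k*(p@p))
    T=s['world_from_camera']; return T[:3,3],T[:3,:3]@np.array([p[0],p[1],1])
def atz(s,u,v,z):
    o,d=ray(s,u,v); return o+d*(z-o[2])/d[2]
def proj(s,P):
    T=np.linalg.inv(s['world_from_camera']);c=T[:3,:3]@np.array(P)+T[:3,3];p=c[:2]/c[2]
    p=p*(1+float(s['k1'])*(p@p));K=s['mtx'];return K[0,0]*p[0]+K[0,2],K[1,1]*p[1]+K[1,2]
def crop(f,g,x0,y0,x1,y1,m):
    i=cv2.imread('pics/'+f)[y0:y1,x0:x1];cv2.imwrite('pics/'+g,cv2.resize(i,None,fx=m,fy=m,interpolation=cv2.INTER_CUBIC))
E
python3 - <<'E'
from h import *
for n in('top','side'):
    s=snap(n,n+'0.png');print(s['mtx'],s['k1'],s['world_from_camera'])
print(get_obs())
E
```

```text
pics
[[475.19116951   0.         273.95563704]
 [  0.         475.19116951 210.475308  ]
 [  0.           0.           1.        ]] -0.06452832651862461 [[-7.62196454e-05 -9.81438863e-01  1.91775265e-01  3.86107186e-01]
 [-9.99753811e-01 -4.18034534e-03 -2.17908929e-02  4.46321261e-02]
 [ 2.21881160e-02 -1.91729713e-01 -9.81196925e-01  1.11281967e+00]
 [ 0.00000000e+00  0.00000000e+00  0.00000000e+00  1.00000000e+00]]
[[506.80870818   0.         277.61365597]
 [  0.         506.80870818 208.56449665]
 [  0.           0.           1.        ]] -0.08888870713184102 [[ 0.82343074 -0.29099435  0.48711816  0.0251774 ]
 [-0.56738339 -0.41294903  0.71242486 -0.82849572]
 [-0.00615664 -0.86301529 -0.50514029  0.70196229]
 [ 0.          0.          0.          1.        ]]
{'time': 0.1, 'joint_positions': array([ 1.02788131e+00,  8.78756755e-02,  1.37208910e+00, -2.06256610e-05,
        1.68361333e+00, -1.03099754e-01]), 'qvel': array([ 0.0015341 , -0.00085975, -0.00483347,  0.00122506, -0.00220681,
       -0.00165337]), 'joint_torque': array([ 2.09115366e-03, -3.41250372e+01, -3.03303409e+01,  7.19761569e-02,
        3.03623232e-02, -1.06062998e-04]), 'tool_pos': array([0.23392702, 0.49722355, 0.20443131]), 'ee_rot': array([-3.14140871e+00,  1.97701500e-03,  1.13097895e+00]), 'wrist_force': array([ 0.05608749, -0.22067556, -0.13580627]), 'wrist_torque': array([ 0.01732975, -0.01430646,  0.02348996]), 'width': 0.0942989423482119}
```

View pics/top0.png

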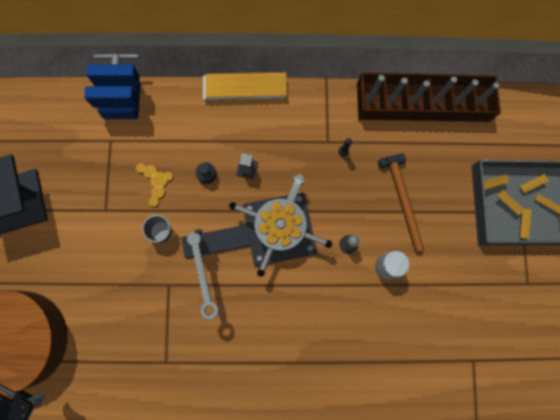

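View pics/side0.png

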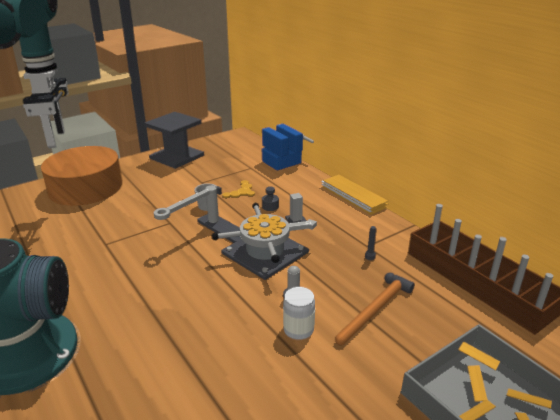

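```bash
python3 - <<'E'
from h import *
crop('top0.png','t0c.png',170,110,400,330,3)
E
```

```text
(no output)
```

View pics/t0c.png

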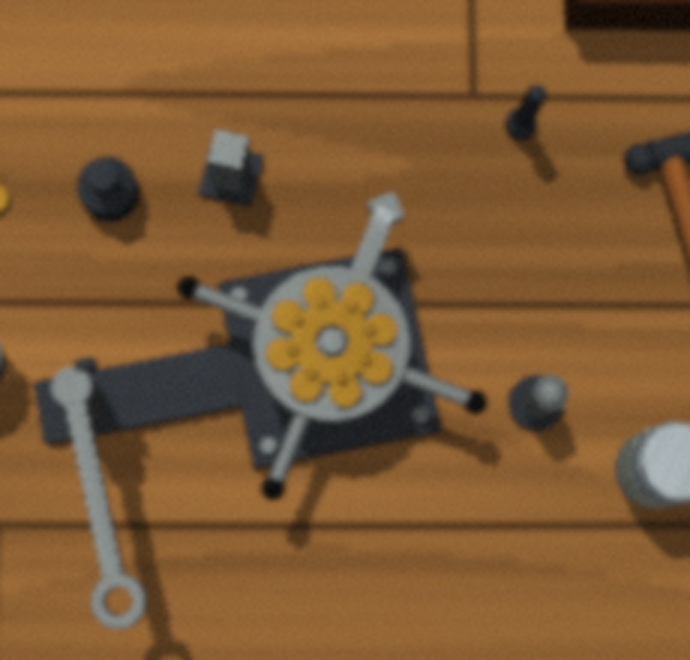

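```bash
python3 - <<'E'
from h import *
s=load('top0.png')
P={}
for n,x,y,z in [('pin',332,341,.085),('sq',229,149,.074),('tip',387,193,.071),('piv',72,386,.110),('ring',117,600,.107),('round',550,392,.075),('ballL',188,287,.065),('ballR',477,401,.065),('ballB',273,488,.065)]:
    u,v=x/3+170-.33,y/3+110-.33;P[n]=atz(s,u,v,z);print(n,P[n].round(4))
c=(P['ballL'][:2]+P['ballR'][:2])/2;print('mid balls',c)
c=P['pin'][:2]
for n in P:
    d=P[n][:2]-c;print(n,np.hypot(*d).round(4),np.degrees(np.arctan2(d[1],d[0])).round(2))
d=P['ring'][:2]-P['piv'][:2];print(np.hypot(*d),np.degrees(np.arctan2(d[1],d[0])))
E
```

```text
pin [0.5583 0.0078 0.085 ]
sq [0.7074 0.0852 0.074 ]
tip [ 0.6744 -0.0347  0.071 ]
piv [0.5211 0.1928 0.11  ]
ring [0.3724 0.1578 0.107 ]
round [ 0.5224 -0.1533  0.075 ]
ballL [0.6023 0.115  0.065 ]
ballR [ 0.5169 -0.1004  0.065 ]
ballB [0.4526 0.0505 0.065 ]
mid balls [0.55959083 0.00726881]
pin 0.0 0.0
sq 0.168 27.42
tip 0.1236 -20.1
piv 0.1887 101.36
ring 0.2388 141.1
round 0.165 -102.57
ballL 0.1158 67.69
ballR 0.1159 -110.93
ballB 0.114 158.01
0.1527585126681698 -166.73536023665812
```

```bash
cat >> h.py <<'E'
from scipy.spatial.transform import Rotation as R
def rel(wps,base=None):
    "wps: x,y,z,yawdeg ; print tool-frame fractions. base: pos, rpy commanded"
    if base is None:
        o=get_obs(); base=(o['tool_pos'],o['ee_rot'])
    Rb=R.from_euler('xyz',base[1])
    for x,y,z,yaw in wps:
        d=Rb.inv().apply(np.array([x,y,z])-base[0])/.25
        Rt=R.from_euler('xyz',[np.pi,0,np.radians(yaw)])
        w=(Rb.inv()*Rt).as_rotvec()/np.pi
        print(' '.join('%.3f'%v for v in [0,*d,*w]))
E
python3 - <<'E'
from h import *
rel([(.639,-.062,.2,68.5),(.639,-.062,.045,68.5)],(np.array([.234,.498,.206]),[np.pi,0,1.131]))
E
```

```text
0.000 -1.337 2.420 0.024 -0.000 0.000 -0.021
0.000 -1.337 2.420 0.644 -0.000 0.000 -0.021
```

Request:
{"fn": "servo_tool", "kwargs": {"targets": "0 -0.446 0.807 0 0 0 0;0 -0.446 0.807 0 0 0 0;0 -0.446 0.807 0 0 0 0;0 -0.446 0.807 0 0 0 0;0 -0.446 0.807 0 0 0 0;0 -0.446 0.807 0 0 0 0;0 -0.446 0.807 0 0 0 0"}}

```text
time: 0.68
tool_pos: [0.3713, 0.3074, 0.205]
ee_rot: [3.14, 0.002, 1.125]
wrist_force: [-0.2, 0.5, -1.0]
width: 0.0507
```

Request:
{"fn": "servo_tool", "kwargs": {"targets": "0 -0.446 0.807 0 0 0 0;0 -0.446 0.807 0 0 0 0;0 -0.446 0.807 0 0 0 0;0 -0.446 0.807 0 0 0 0;0 -0.446 0.807 0 0 0 0;0 -0.446 0.807 0 0 0 0;0 -0.446 0.807 0 0 0 0"}}

```text
time: 1.27
tool_pos: [0.506, 0.1214, 0.2044]
ee_rot: [-3.141, 0.001, 1.126]
wrist_force: [-1.1, -0.3, 0.3]
width: 0.0044
```

Request:
{"fn": "servo_tool", "kwargs": {"targets": "0 -0.446 0.807 0.024 0 0 -0.021;0 -0.446 0.807 0.024 0 0 -0.021;0 -0.446 0.807 0.024 0 0 -0.021;0 -0.446 0.807 0.024 0 0 -0.021;0 -0.446 0.807 0.024 0 0 -0.021;0 -0.446 0.807 0.024 0 0 -0.021;0 -0.446 0.807 0.024 0 0 -0.021;0 -0.446 0.807 0.024 0 0 -0.021;0 -0.446 0.807 0.024 0 0 -0.021"}}

```text
time: 2.02
tool_pos: [0.639, -0.0604, 0.1992]
ee_rot: [-3.14, -0.001, 1.199]
wrist_force: [-0.0, 0.2, -0.0]
width: 0.0005
```

Request:
{"fn": "servo_tool", "kwargs": {"targets": "0 0 0 0.4 0 0 0;0 0 0 0.4 0 0 0;0 0 0 0.4 0 0 0;0 0 0 0.4 0 0 0"}}

```text
time: 2.35
tool_pos: [0.6349, -0.0594, 0.0933]
ee_rot: [-3.13, 0.001, 1.2]
wrist_force: [-0.0, -0.3, -0.3]
width: 0.0007
```

```bash
python3 - <<'E'
from h import *
snap('top','t1.png');snap('side','s1.png')
crop('t1.png','t1c.png',170,110,400,330,3);crop('s1.png','s1c.png',130,150,360,330,3)
E
```

```text
(no output)
```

View pics/t1c.png

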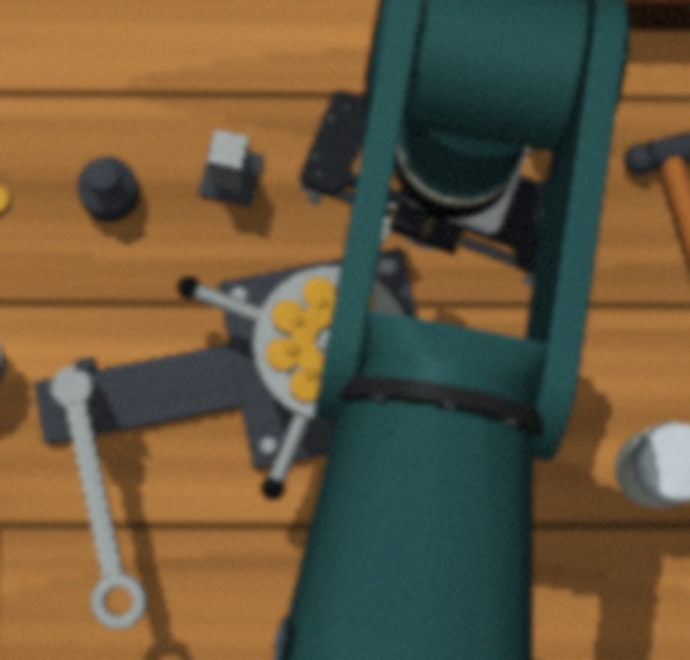

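View pics/s1c.png

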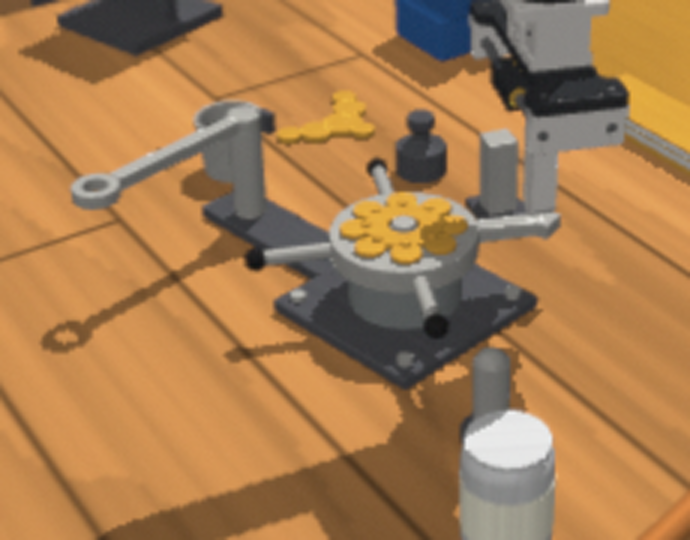

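```bash
python3 - <<'E'
from h import *
s=load('s1.png')
f=lambda P:(np.array(proj(s,P))-[130,150])*3
print(f([.6349,-.0594,.0933]),f([.6349,-.0594,.045]),'tip',f([.6744,-.0347,.071]),'pin',f([.559,.0075,.085]),'sq',f([.7074,.0852,.074]),f([.5224,-.1533,.075]))
o=get_obs();print(o['tool_pos'])
E
```

```text
[534.42204424 215.60446779] [532.88389347 268.58794061] tip [554.34581372 210.89994157] pin [402.51182766 217.21973081] sq [498.02999905 136.07665137] [486.9315656  347.37367944]
[ 0.63895257 -0.06076067  0.10004577]
```

```bash
cat >> h.py <<'E'
C=np.array([.559,.0075])
def fing(a,r=.085,off=-.0205,z=.045):
    t=np.radians(a);u=np.array([np.cos(t),np.sin(t)]);n=np.array([-u[1],u[0]])
    p=C+r*u+off*n;return (p[0],p[1],z,a+90)
E
python3 - <<'E'
from h import *
b=(np.array([.639,-.0615,.100]),[np.pi,0,1.1985])
rel([fing(-21.5,off=-.034)],b)
print()
b=(np.array([*fing(-21.5,off=-.034)[:2],.045]),[np.pi,0,np.radians(68.5)])
rel([fing(a) for a in np.linspace(-27,17,12)],b)
E
```

```text
0.000 0.004 -0.059 0.220 0.000 -0.000 0.001

0.000 0.022 -0.009 -0.000 0.000 -0.000 0.031
0.000 0.045 -0.002 -0.000 -0.000 -0.000 0.008
0.000 0.069 0.003 0.000 0.000 0.000 -0.014
0.000 0.093 0.007 0.000 0.000 0.000 -0.036
0.000 0.117 0.009 0.000 0.000 0.000 -0.058
0.000 0.142 0.010 0.000 -0.000 0.000 -0.081
0.000 0.166 0.008 0.000 0.000 0.000 -0.103
0.000 0.190 0.005 0.000 0.000 0.000 -0.125
0.000 0.214 0.001 0.000 0.000 0.000 -0.147
0.000 0.238 -0.005 -0.000 -0.000 0.000 -0.169
0.000 0.261 -0.013 -0.000 0.000 0.000 -0.192
0.000 0.283 -0.023 -0.000 0.000 0.000 -0.214
```

Request:
{"fn": "servo_tool", "kwargs": {"targets": "0 0 -0.06 0.11 0 0 0;0 0 -0.06 0.22 0 0 0;0 0 -0.06 0.22 0 0 0;0 0 -0.06 0.22 0 0 0"}}

```text
time: 2.78
tool_pos: [0.6258, -0.0566, 0.046]
ee_rot: [3.141, -0.0, 1.198]
wrist_force: [0.9, -0.2, -0.2]
width: 0.0003
```

Request:
{"fn": "servo_tool", "kwargs": {"targets": "0 0.022 -0.005 0 0 0 0;0 0.045 -0.002 0 0 0 0;0 0.069 0.003 0 0 0 -0.014;0 0.093 0.007 0 0 0 -0.036;0 0.117 0.009 0 0 0 -0.058;0 0.142 0.01 0 0 0 -0.081;0 0.166 0.008 0 0 0 -0.103;0 0.19 0.005 0 0 0 -0.125;0 0.214 0.001 0 0 0 -0.147;0 0.238 -0.005 0 0 0 -0.169;0 0.261 -0.013 0 0 0 -0.192;0 0.283 -0.023 0 0 0 -0.214"}}

```text
time: 3.78
tool_pos: [0.6489, 0.0104, 0.0478]
ee_rot: [3.135, 0.004, 1.872]
wrist_force: [1.3, -2.1, 0.4]
width: 0.0002
```

```bash
python3 - <<'E'
from h import *
snap('top','t2.png');snap('side','s2.png');o=get_obs();print(o['tool_pos'],o['ee_rot'],o['wrist_force'])
crop('t2.png','t2c.png',170,110,400,330,3);crop('s2.png','s2c.png',130,150,360,330,3)
E
```

```text
[0.64812737 0.01167292 0.04733127] [3.13660386e+00 1.59101482e-03 1.87015010e+00] [-0.03413133  0.06806814  0.68360655]
```

View pics/t2c.png

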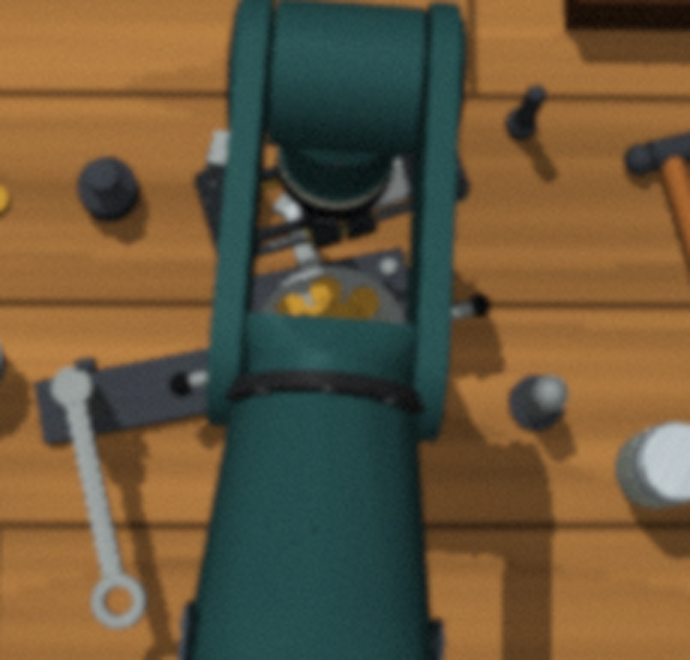

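View pics/s2c.png

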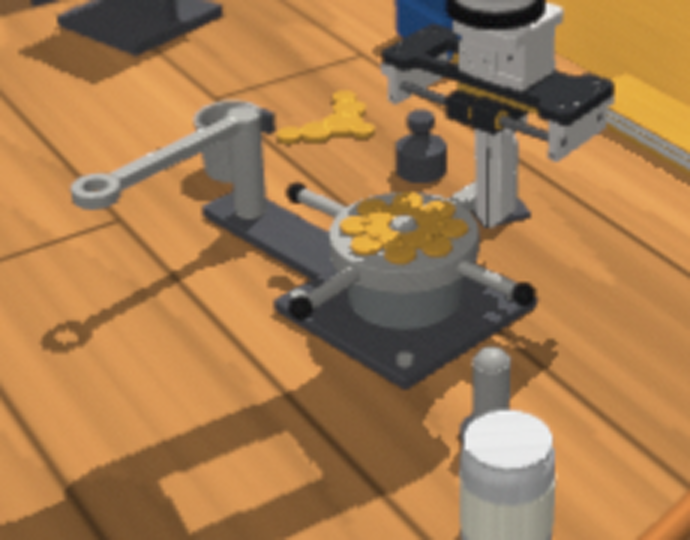

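Two balls are visible in the top view (crop 181,384 and 480,305) and three in the side view; I'll get the current pointer angle from them.

```bash
cat >> h.py <<'E'
def ang(s,u,v,z):
    p=atz(s,u,v,z)[:2]-C;return np.degrees(np.arctan2(p[1],p[0])).round(2),np.hypot(*p).round(4),p+C
E
python3 - <<'E'
from h import *
s=load('t2.png')
for x,y in((181,384),(480,305)): print(ang(s,x/3+169.67,y/3+109.67,.065))
s=load('s2.png')
for x,y in((296,193),(302,307),(523,294)): print(ang(s,x/3+129.67,y/3+149.67,.065))
s=load('side0.png')
s0=cv2.imread('pics/side0.png')
crop('side0.png','s0c.png',130,150,360,330,3)
print(fing(17)[:2])
E
```

```text
(np.float64(105.07), np.float64(0.1154), array([0.52898703, 0.11894424]))
(np.float64(-74.76), np.float64(0.1159), array([ 0.58946038, -0.10427652]))
(np.float64(106.76), np.float64(0.115), array([0.52583867, 0.11763446]))
(np.float64(-163.54), np.float64(0.1145), array([ 0.44922234, -0.02493654]))
(np.float64(-74.29), np.float64(0.1155), array([ 0.59027609, -0.1037249 ]))
(np.float64(0.6462795242036742), np.float64(0.012747347404190399))
```

View pics/s0c.png

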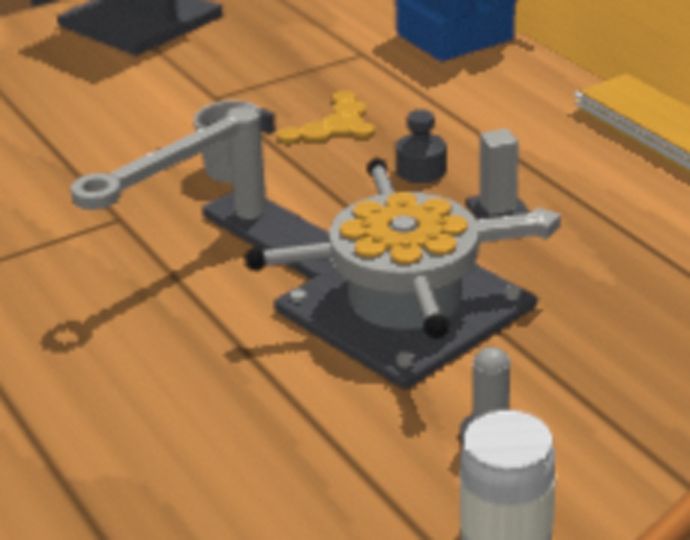

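```bash
python3 - <<'E'
from h import *
b=(np.array([*fing(17)[:2],.045]),[np.pi,0,np.radians(107)])
rel([fing(a) for a in (20,23,25,27,28)],b)
E
```

```text
0.000 0.018 0.004 0.000 -0.000 0.000 -0.017
0.000 0.036 0.007 0.000 -0.000 0.000 -0.033
0.000 0.048 0.008 0.000 0.000 0.000 -0.044
0.000 0.060 0.009 0.000 0.000 0.000 -0.056
0.000 0.066 0.009 0.000 -0.000 0.000 -0.061
```

Request:
{"fn": "servo_tool", "kwargs": {"targets": "0 0.018 0.004 0 0 0 -0.017;0 0.036 0.007 0 0 0 -0.033;0 0.048 0.008 0 0 0 -0.044;0 0.058 0.009 0 0 0 -0.055;0 0.063 0.009 0 0 0 -0.058;0 0.063 0.009 0 0 0 -0.058;0 0.063 0.009 0 0 0 -0.058"}}

```text
time: 4.47
tool_pos: [0.6445, 0.0262, 0.0457]
ee_rot: [3.14, 0.002, 2.05]
wrist_force: [2.2, -1.6, 1.8]
width: 0.0003
```

Request:
{"fn": "servo_tool", "kwargs": {"targets": "0 -0.05 0 0 0 0 0;0 -0.08 0 0 0 0 0;0 -0.08 0 0 0 0 0;0 -0.08 0 -0.15 0 0 0;0 -0.2 0.0 -0.4 0 0 0;0 -0.4 0 -0.5 0 0 0;0 -0.6 0 -0.5 0 0 0;0 -0.8 0 -0.5 0 0 0;0 -0.8 0 -0.5 0 0 0;0 -0.8 0 -0.5 0 0 0;0 -0.8 0 -0.5 0 0 0;0 -0.8 0 -0.5 0 0 0"}}

```text
time: 5.47
tool_pos: [0.7353, -0.1507, 0.168]
ee_rot: [-3.14, -0.003, 2.051]
wrist_force: [-0.4, 0.7, 0.1]
width: 0.0006
```

```bash
python3 - <<'E'
from h import *
snap('top','t3.png');snap('side','s3.png');o=get_obs();print(o['tool_pos'],o['ee_rot'],o['wrist_force'])
crop('t3.png','t3c.png',220,140,350,290,4);crop('s3.png','s3c.png',130,150,360,330,3)
E
```

```text
[ 0.73530818 -0.14896696  0.16902726] [-3.14101081e+00 -1.89206508e-03  2.05304548e+00] [-0.23762034  0.24166788 -0.79109221]
```

View pics/t3c.png

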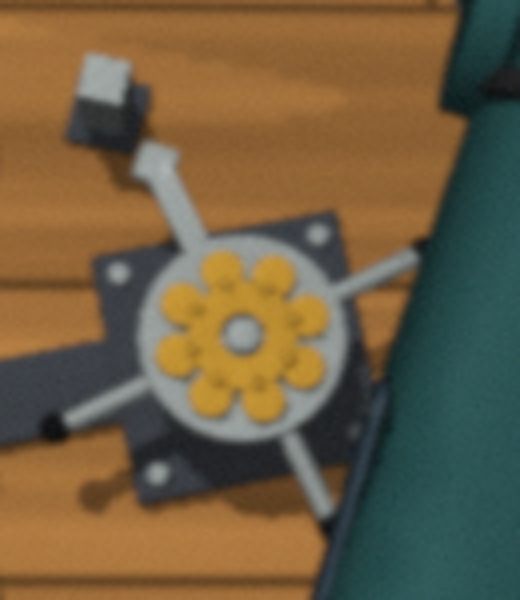

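View pics/s3c.png

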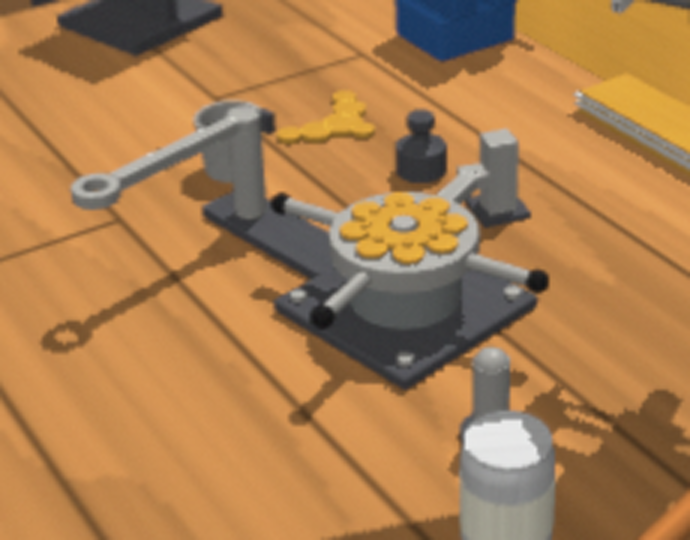

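```bash
python3 - <<'E'
from h import *
crop('t3.png','t3d.png',232,148,282,208,10)
crop('s3.png','s3d.png',215,185,320,265,7)
s=load('t3.png')
print(ang(s,53/4+219.6,427/4+139.6,.065))
s=load('s3.png')
B=[ang(s,x/3+129.67,y/3+149.67,.065) for x,y in((280,203),(323,315),(538,280))]
print(B); d=B[2][2]-B[0][2]; print(np.degrees(np.arctan2(d[1],d[0]))+90,(B[0][2]+B[2][2])/2)
print(proj(load('t3.png'),[*C,.085]))
E
```

```text
(np.float64(115.21), np.float64(0.1159), array([0.50965253, 0.11232526]))
[(np.float64(116.4), np.float64(0.116), array([0.50741451, 0.11140784])), (np.float64(-154.08), np.float64(0.1138), array([ 0.45663843, -0.04225252])), (np.float64(-63.51), np.float64(0.1152), array([ 0.61038649, -0.09561256]))]
26.445760109682354 [0.5589005  0.00789764]
(np.float64(280.475746064824), np.float64(223.0260854835088))
```

View pics/t3d.png

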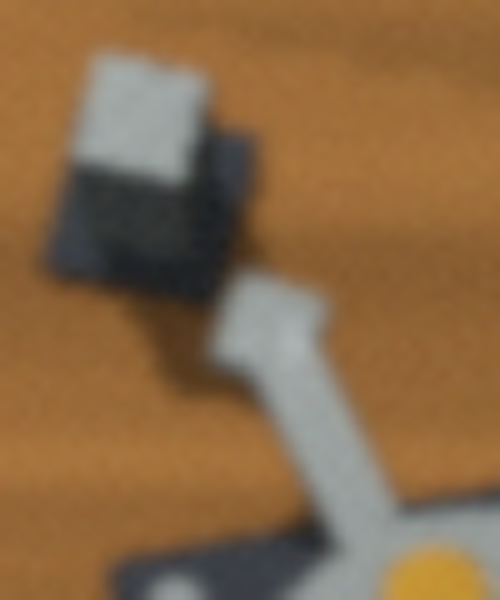

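View pics/s3d.png

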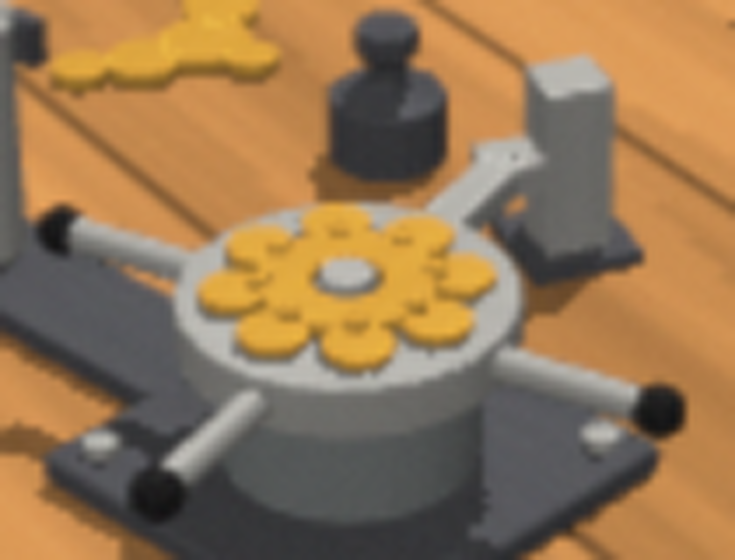

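```bash
python3 - <<'E'
from h import *
t=load('t3.png');s=load('s3.png')
f=lambda x,y,z:print(ang(t,x/10+232-.45,y/10+148-.45,z))
g=lambda x,y,z:print(ang(s,x/7+215-.43,y/7+185-.43,z))
print('top tip,sq');f(247,272,.071);f(140,119,.074)
print('side tip,sq');g(541,157,.071);g(570,77,.074)
print('side balls');g(60,229,.065);g(157,494,.065);g(659,410,.065)
for nm,S,n,x0,y0,x1,y1,m in(('t3.png',t,'ot.png',232,148,302,238,8),('s3.png',s,'os.png',215,185,320,265,7)):
  im=cv2.resize(cv2.imread('pics/'+nm)[y0:y1,x0:x1],None,fx=m,fy=m,interpolation=cv2.INTER_CUBIC)
  for a,col in((25.5,(0,0,255)),(27.5,(0,255,0))):
    T=np.radians(a);u=np.array([np.cos(T),np.sin(T)]);nn=np.array([-u[1],u[0]])
    pts=[C+r*u+o*nn for r,o in((.06,.008),(.1,.008),(.1,.015),(.126,0),(.1,-.015),(.1,-.008),(.06,-.008))]
    q=np.array([[(proj(S,[*p,.071])[0]-x0+.5)*m,(proj(S,[*p,.071])[1]-y0+.5)*m] for p in pts]).astype(int)
    cv2.polylines(im,[q],False,col,1)
  cv2.imwrite('pics/'+n,im)
E
```

```text
top tip,sq
(np.float64(25.58), np.float64(0.1254), array([0.67207604, 0.06163468]))
(np.float64(27.98), np.float64(0.1677), array([0.7071413 , 0.08618787]))
side tip,sq
(np.float64(20.3), np.float64(0.115), array([0.6668246 , 0.04738283]))
(np.float64(27.48), np.float64(0.1665), array([0.70671072, 0.0843134 ]))
side balls
(np.float64(116.22), np.float64(0.1159), array([0.50780898, 0.11142876]))
(np.float64(-153.92), np.float64(0.1156), array([ 0.4551483, -0.0433376]))
(np.float64(-63.91), np.float64(0.1149), array([ 0.60952371, -0.09567291]))
```

View pics/ot.png

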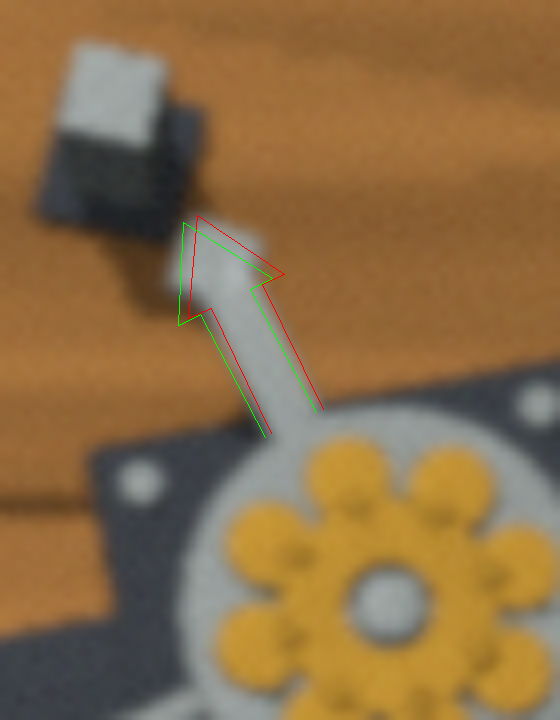

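View pics/os.png

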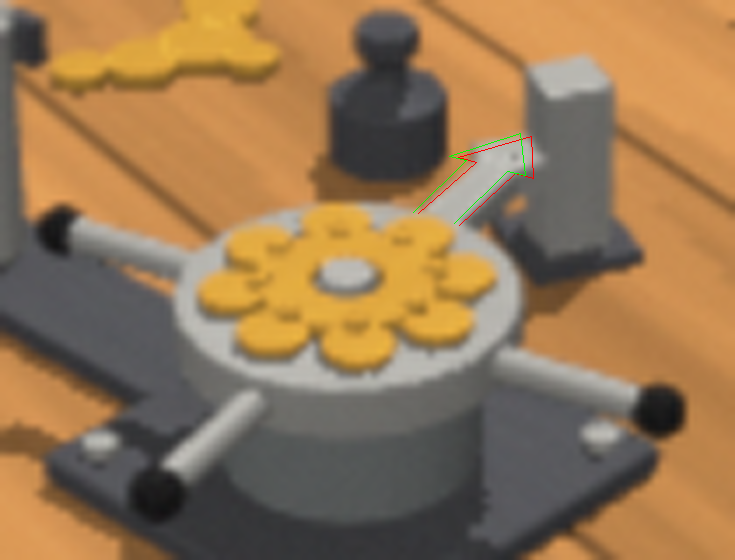

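Request:
{"fn": "servo_tool", "kwargs": {"targets": "0 -0.35 -0.79 -0.1 0 0 0;0 -0.35 -0.79 -0.1 0 0 0;0 -0.35 -0.79 -0.1 0 0 0;0 -0.35 -0.79 -0.1 0 0 0;0 -0.35 -0.79 -0.1 0 0 0;0 -0.35 -0.79 -0.1 0 0 0;0 -0.35 -0.79 -0.1 0 0 0;0 -0.35 -0.79 -0.1 0 0 0"}}

```text
time: 6.23
tool_pos: [0.6099, -0.304, 0.1947]
ee_rot: [-3.135, 0.005, 2.023]
wrist_force: [-0.6, -0.3, -0.2]
width: 0.0004
```

```bash
python3 - <<'E'
from h import *
t=snap('top','t4.png');s=snap('side','s4.png')
def cent(S,P,w,dark):
    u,v=proj(S,P);u0,v0=int(round(u)),int(round(v))
    im=S['image'].astype(float)
    g=im.max(2)[v0-w:v0+w+1,u0-w:u0+w+1]; 
    W=np.clip(45-g,0,None) if dark else 0
    yy,xx=np.mgrid[v0-w:v0+w+1,u0-w:u0+w+1]
    return (W*xx).sum()/W.sum(),(W*yy).sum()/W.sum(),g.min(),W.sum()
for n,S in(('t',t),('s',s)):
  c=[]
  for a in(116,206,296):
    T=np.radians(a);p=[C[0]+.115*np.cos(T),C[1]+.115*np.sin(T),.065]
    q=cent(S,p,5,True);A=ang(S,q[0],q[1],.065);c.append(A[2]);print(n,np.round(q,2),A)
  d=c[2]-c[0];m=(c[2]+c[0])/2;print('dir',np.degrees(np.arctan2(d[1],d[0]))+90,'mid',m)
  d=m-c[1];print('dir2',np.degrees(np.arctan2(d[1],d[0])))
crop('t4.png','t4c.png',220,140,350,290,4)
crop('t4.png','t4d.png',232,148,282,208,10)
E
```

```text
t [232.7 246.8  14.  627. ] (np.float64(115.59), np.float64(0.1166), array([0.50865343, 0.11264082]))
t [303.12 271.31  15.   452.  ] (np.float64(-154.23), np.float64(0.1156), array([ 0.45491971, -0.04274289]))
t [326.25 202.34  16.   305.  ] (np.float64(-63.91), np.float64(0.1163), array([ 0.61016591, -0.09696617]))
dir 25.84086612626983 mid [0.55940967 0.00783732]
dir2 25.83012476259803
s [222.23 218.03  24.   189.  ] (np.float64(118.17), np.float64(0.1159), array([0.50429905, 0.10964977]))
s [237.17 255.93  22.   669.  ] (np.float64(-152.98), np.float64(0.1179), array([ 0.45398072, -0.04605075]))
s [308.81 243.78  22.   413.  ] (np.float64(-64.97), np.float64(0.1162), array([ 0.60817093, -0.09778907]))
dir 26.59873027901461 mid [0.55623499 0.00593035]
dir2 26.94657414579169
```

View pics/t4c.png

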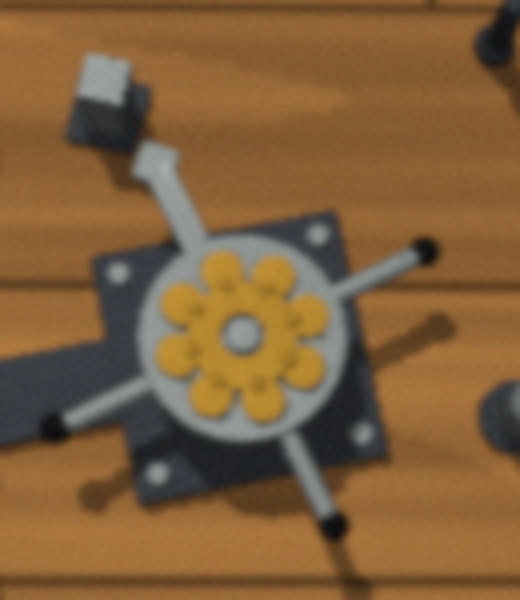

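Request:
{"fn": "servo_tool", "kwargs": {"targets": "0 0.35 0.79 0.1 0 0 0;0 0.35 0.79 0.1 0 0 0;0 0.35 0.79 0.1 0 0 0;0 0.35 0.79 0.1 0 0 0;0 0.35 0.79 0.1 0 0 0;0 0.35 0.79 0.1 0 0 0;0 0.35 0.79 0.1 0 0 0;0 0.35 0.79 0.1 0 0 0"}}

```text
time: 7.0
tool_pos: [0.7492, -0.1399, 0.1659]
ee_rot: [-3.131, 0.005, 2.024]
wrist_force: [-0.2, 0.1, 0.2]
width: 0.0005
```

Request:
{"fn": "servo_tool", "kwargs": {"targets": "0 0.15 0 0 0 0 0;0 0.3 0 0 0 0 0;0 0.5 0 0 0 0 0;0 0.6 0 0.1 0 0 0;0 0.7 0 0.2 0 0 0;0 0.7 0 0.35 0 0 0;0 0.7 0 0.5 0 0 0;0 0.7 0 0.5 0 0 0;0 0.7 0 0.5 0 0 0"}}

```text
time: 7.75
tool_pos: [0.67, 0.0134, 0.0393]
ee_rot: [-3.128, 0.003, 2.019]
wrist_force: [0.5, -0.2, 0.2]
width: 0.0006
```

```bash
python3 - <<'E'
from h import *
o=get_obs();print(o['tool_pos'],o['ee_rot'],o['joint_positions'],o['wrist_force'])
for p in ([.6445,.0262],o['tool_pos'][:2]):
    a=np.radians(26);d=np.array(p)-C;print(d@[np.cos(a),np.sin(a)],d@[-np.sin(a),np.cos(a)])
print(fing(29.1),fing(27.5))
rel([fing(26,off=-.024),fing(27,off=-.0205),fing(28),fing(29.1)])
E
```

```text
[0.66995188 0.01343407 0.03926633] [-3.12820791  0.00345202  2.0191465 ] [-0.05951686  0.43831167  1.27213025 -0.00960578  1.44117367 -2.07735087] [ 0.49157128 -0.15482101  0.23801556]
0.08504443140353445 -0.020673284384671652
0.10232421499126307 -0.04330459447344902
(np.float64(0.6432405142566961), np.float64(0.030926176763769662), 0.045, 119.1) (np.float64(0.6438617673914672), np.float64(0.02856491004482434), 0.045, 117.5)
0.000 0.077 -0.070 -0.022 -0.004 0.001 -0.002
0.000 0.097 -0.069 -0.022 -0.004 0.001 -0.007
0.000 0.103 -0.068 -0.022 -0.004 0.001 -0.013
0.000 0.109 -0.066 -0.022 -0.004 0.001 -0.019
```

Request:
{"fn": "servo_tool", "kwargs": {"targets": "0 0 -0.07 -0.022 -0.004 0.001 -0.002;0 0.04 -0.07 -0.022 -0.004 0.001 -0.002;0 0.07 -0.07 -0.022 -0.004 0.001 -0.007;0 0.07 -0.07 -0.022 -0.004 0.001 -0.014;0 0.07 -0.07 -0.022 -0.004 0.001 -0.014;0 0.07 -0.07 -0.022 -0.004 0.001 -0.014"}}

```text
time: 8.25
tool_pos: [0.6498, 0.0233, 0.0476]
ee_rot: [3.136, 0.004, 2.065]
wrist_force: [-0.4, 0.5, 0.3]
width: 0.0002
```

```bash
python3 - <<'E'
from h import *
o=get_obs();print(o['tool_pos'],o['ee_rot'],o['wrist_force'])
for p in ([.6445,.0262],o['tool_pos'][:2]):
    a=np.radians(26);d=np.array(p)-C;print(d@[np.cos(a),np.sin(a)],d@[-np.sin(a),np.cos(a)])
E
```

```text
[0.64984744 0.02332017 0.04763041] [3.13605727 0.00353379 2.06543671] [-0.39081098  0.49689392  0.30691884]
0.08504443140353445 -0.020673284384671652
0.0885882486276993 -0.025605819829895442
```

Request:
{"fn": "servo_tool", "kwargs": {"targets": "0 0.01 0 0 0 0 0;0 0.02 0 0 0 0 0;0 0.027 0 0 0 0 -0.003;0 0.03 0 0 0 0 -0.003;0 0.03 0 0 0 0 -0.003;0 0.03 0 0 0 0 -0.003"}}

```text
time: 8.75
tool_pos: [0.6458, 0.0296, 0.0467]
ee_rot: [3.137, 0.003, 2.074]
wrist_force: [2.5, -0.9, 0.1]
width: 0.0006
```

```bash
python3 - <<'E'
from h import *
o=get_obs();print(o['tool_pos'],o['ee_rot'],o['wrist_force'])
a=np.radians(26);d=o['tool_pos'][:2]-C;print(d@[np.cos(a),np.sin(a)],d@[-np.sin(a),np.cos(a)])
s=snap('side','s5.png');crop('s5.png','s5d.png',215,185,320,265,7)
E
```

```text
[0.64575228 0.02957427 0.0466531 ] [3.13711019e+00 3.03781236e-03 2.07423948e+00] [ 2.47363442 -0.90452662  0.0645906 ]
0.08764915734079143 -0.018189472239251166
```

View pics/s5d.png

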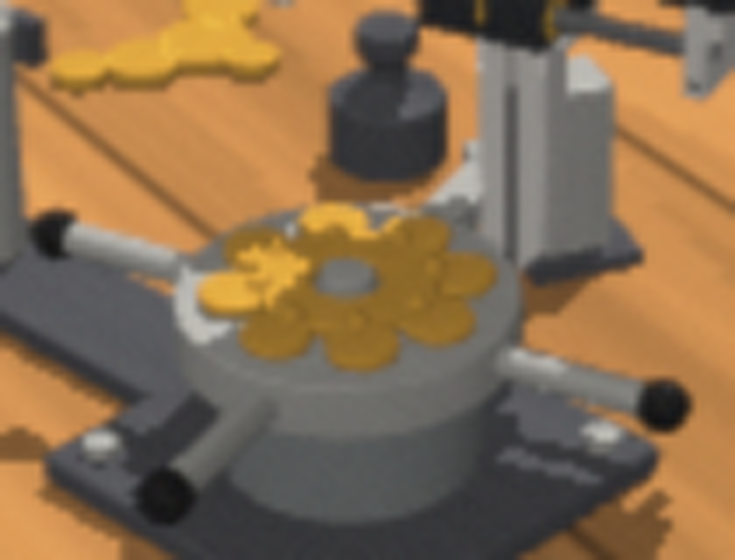

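Request:
{"fn": "servo_tool", "kwargs": {"targets": "0 -0.05 0 0 0 0 0;0 -0.09 0 0 0 0 0;0 -0.09 0 0 0 0 0;0 -0.09 0 -0.15 0 0 0;0 -0.09 0 -0.3 0 0 0;0 -0.09 0 -0.5 0 0 0;0 -0.09 0 -0.5 0 0 0;0 -0.09 0 -0.5 0 0 0"}}

```text
time: 9.47
tool_pos: [0.6581, 0.0096, 0.1775]
ee_rot: [3.129, 0.008, 2.074]
wrist_force: [0.9, -0.9, -0.1]
width: 0.0001
```

```bash
cat >> h.py <<'E'
PV=np.array([.5215,.193])
def sw(b,r=.1,off=-.015,z=.088):
    t=np.radians(b);u=np.array([np.cos(t),np.sin(t)]);n=np.array([-u[1],u[0]])
    p=PV+r*u+off*n;return (p[0],p[1],z,b+180)
E
python3 - <<'E'
from h import *
o=get_obs();print(o['tool_pos'],o['ee_rot'],o['wrist_force'],o['joint_positions'])
a=sw(-166.7,off=-.034,z=.17);print(a)
rel([a,(*a[:3],70)])
E
```

```text
[0.65813273 0.00961448 0.17750606] [3.12909594 0.00765677 2.07387072] [ 0.85311741 -0.89943103 -0.12949345] [-7.16868874e-02  3.24682208e-01  1.14559602e+00  3.68893500e-04
  1.65666328e+00 -2.14557112e+00]
(np.float64(0.41636042165789555), np.float64(0.20308310795561052), 0.17, 13.300000000000011)
0.000 1.144 -0.474 0.015 0.005 -0.002 0.586
0.000 1.144 -0.474 0.015 0.005 0.001 0.271
```

Request:
{"fn": "servo_tool", "kwargs": {"targets": "0 0.57 -0.24 0 0 0 0.29;0 0.57 -0.24 0 0 0 0.29;0 0.57 -0.24 0 0 0 0.29;0 0.57 -0.24 0 0 0 0.29;0 0.57 -0.24 0 0 0 0.29;0 0.57 -0.24 0 0 0 0.29;0 0.57 -0.24 0 0 0 0.29;0 0.57 -0.24 0 0 0 0.29;0 0.57 -0.24 0 0 0 0.29;0 0.57 -0.24 0 0 0 0.29"}}

```text
time: 10.3
tool_pos: [0.5333, 0.1057, 0.1688]
ee_rot: [3.141, 0.0, 1.164]
wrist_force: [-0.2, -0.0, 0.2]
width: 0.0003
```

```bash
python3 - <<'E'
from h import *
o=get_obs();print(o['tool_pos'],o['ee_rot'])
a=sw(-166.7,off=-.034,z=.17);rel([a])
t=snap('top','t6.png');crop('t6.png','t6c.png',200,140,350,290,4)
E
```

```text
[0.53329973 0.10573832 0.16878978] [3.14072725e+00 2.19616321e-04 1.16436016e+00]
0.000 0.173 -0.584 -0.005 0.000 -0.000 0.297
```

View pics/t6c.png

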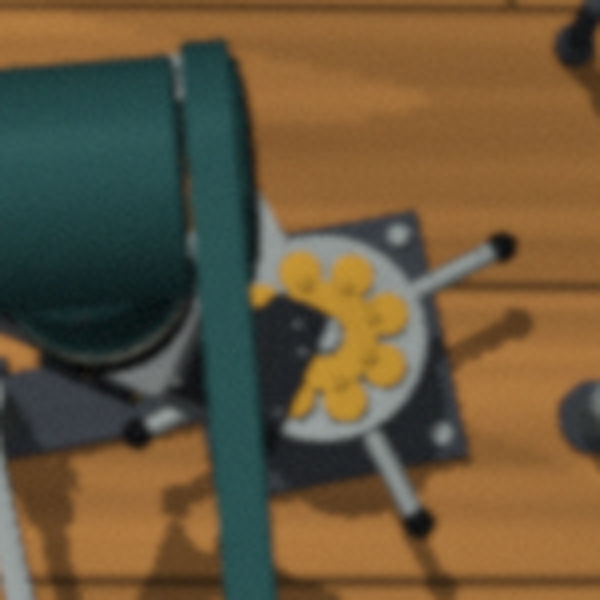

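```bash
python3 - <<'E'
from h import *
t=load('t6.png');c=[]
for p in((136,433),(503,246),(419,523)):
    A=ang(t,p[0]/4+199.6,p[1]/4+139.6,.065);print(A);c.append(A[2])
d=c[1]-c[0];print(np.degrees(np.arctan2(d[1],d[0]))+90)
E
```

```text
(np.float64(117.06), np.float64(0.1158), array([0.50632572, 0.1106161 ]))
(np.float64(-62.21), np.float64(0.1159), array([ 0.61302024, -0.09499131]))
(np.float64(-152.54), np.float64(0.1149), array([ 0.45702311, -0.0454873 ]))
27.425861970819746
```

Request:
{"fn": "servo_tool", "kwargs": {"targets": "0 0.173 -0.584 0 0 0 0.297;0 0.173 -0.584 0 0 0 0.297;0 0.173 -0.584 0 0 0 0.297;0 0.173 -0.584 0 0 0 0.297;0 0.173 -0.584 0 0 0 0.297;0 0.173 -0.584 0 0 0 0.297;0 0.173 -0.584 0 0 0 0.297;0 0.173 -0.584 0 0 0 0.297;0 0.173 -0.584 0 0 0 0.297;0 0.173 -0.584 0 0 0 0.297"}}

```text
time: 11.18
tool_pos: [0.4173, 0.2033, 0.17]
ee_rot: [3.14, -0.004, 0.233]
wrist_force: [-0.5, -0.8, -0.5]
width: 0.0005
```

```bash
python3 - <<'E'
from h import *
o=get_obs();print(o['tool_pos'],o['ee_rot'])
a=sw(-166.7,off=-.034,z=.089);rel([a])
t=snap('top','t7.png');crop('t7.png','t7c.png',170,140,350,330,4)
t=snap('side','s7.png');crop('s7.png','s7c.png',130,150,360,330,3)
E
```

```text
[0.41726217 0.20334006 0.16997208] [ 3.14021493 -0.00355152  0.23255619]
0.000 -0.005 -0.000 0.324 0.000 -0.001 0.000
```

View pics/t7c.png

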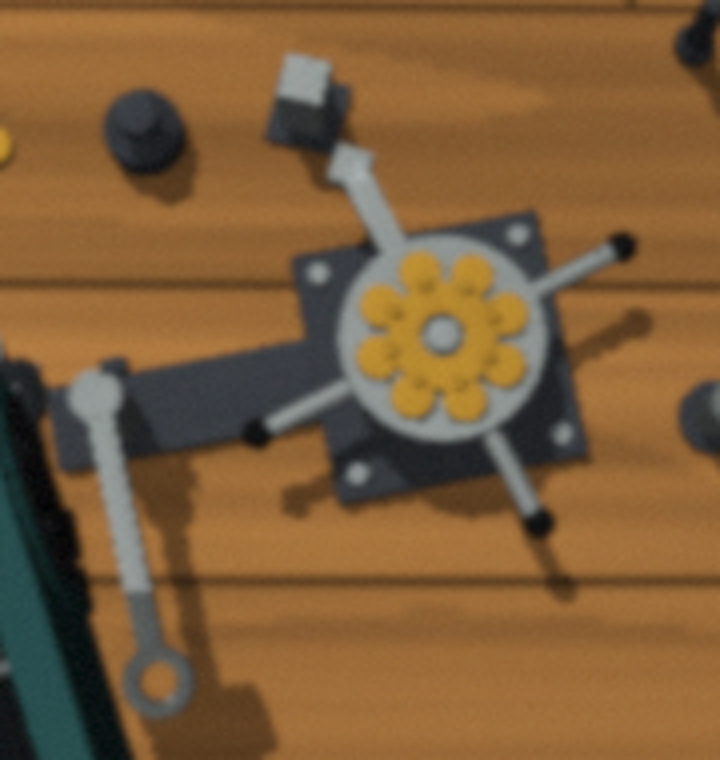

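View pics/s7c.png

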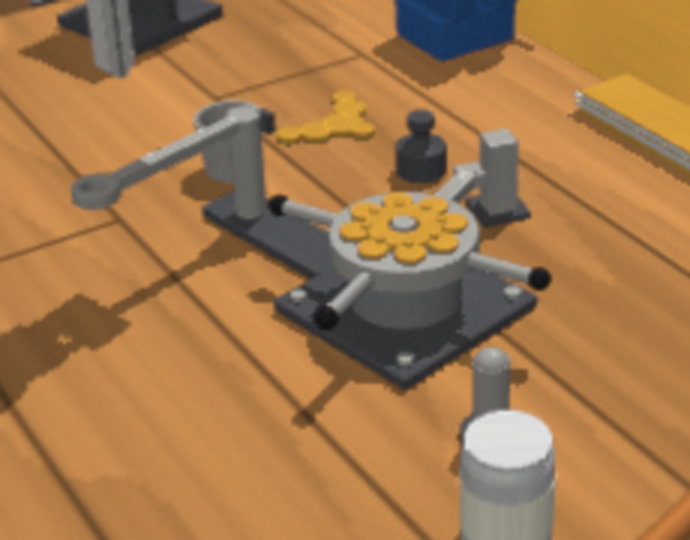

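```bash
python3 - <<'E'
from h import *
a=sw(-166.7,off=-.034,z=.089)
b=(np.array(a[:3]),[np.pi,0,np.radians(a[3])])
L=[sw(x,z=.089) for x in np.linspace(-171,-127,12)];rel(L,b)
b=(np.array(L[-1][:3]),[np.pi,0,np.radians(L[-1][3])])
L=[sw(x,z=.089) for x in np.linspace(-123.5,-85,12)];print();rel(L,b)
E
```

```text
0.000 0.006 0.046 0.000 -0.000 -0.000 0.024
0.000 0.000 0.074 0.000 0.000 -0.000 0.002
0.000 -0.003 0.102 0.000 0.000 0.000 -0.021
0.000 -0.004 0.130 0.000 0.000 0.000 -0.043
0.000 -0.004 0.158 0.000 0.000 0.000 -0.065
0.000 -0.001 0.186 0.000 0.000 0.000 -0.087
0.000 0.003 0.214 0.000 -0.000 0.000 -0.109
0.000 0.010 0.242 0.000 0.000 0.000 -0.132
0.000 0.018 0.269 0.000 -0.000 0.000 -0.154
0.000 0.028 0.295 0.000 0.000 0.000 -0.176
0.000 0.040 0.321 0.000 0.000 0.000 -0.198
0.000 0.054 0.345 0.000 -0.000 0.000 -0.221

0.000 -0.003 0.025 0.000 0.000 0.000 -0.019
0.000 -0.004 0.049 0.000 0.000 0.000 -0.039
0.000 -0.004 0.074 0.000 0.000 0.000 -0.058
0.000 -0.003 0.099 0.000 0.000 0.000 -0.078
0.000 0.000 0.123 0.000 0.000 0.000 -0.097
0.000 0.005 0.147 0.000 0.000 0.000 -0.117
0.000 0.011 0.171 0.000 -0.000 0.000 -0.136
0.000 0.019 0.195 0.000 -0.000 0.000 -0.156
0.000 0.028 0.218 0.000 -0.000 0.000 -0.175
0.000 0.038 0.240 0.000 -0.000 0.000 -0.194
0.000 0.050 0.262 0.000 -0.000 0.000 -0.214
0.000 0.063 0.283 0.000 0.000 0.000 -0.233
```

Request:
{"fn": "servo_tool", "kwargs": {"targets": "0 -0.003 0 0.15 0 0 0;0 -0.003 0 0.25 0 0 0;0 -0.003 0 0.324 0 0 0;0 -0.003 0 0.324 0 0 0;0 -0.003 0 0.324 0 0 0"}}

```text
time: 11.7
tool_pos: [0.4164, 0.2029, 0.0887]
ee_rot: [3.14, -0.002, 0.231]
wrist_force: [-0.1, -0.8, 1.1]
width: 0.0006
```

Request:
{"fn": "servo_tool", "kwargs": {"targets": "0 0.003 0.025 0 0 0 0;0 0.005 0.05 0 0 0 0;0 0 0.074 0 0 0 0;0 -0.003 0.102 0 0 0 -0.02;0 -0.004 0.13 0 0 0 -0.043;0 -0.004 0.158 0 0 0 -0.065;0 -0.001 0.186 0 0 0 -0.087;0 0.003 0.214 0 0 0 -0.109;0 0.01 0.242 0 0 0 -0.132;0 0.018 0.269 0 0 0 -0.154;0 0.028 0.295 0 0 0 -0.176;0 0.054 0.345 0 0 0 -0.22"}}

```text
time: 12.7
tool_pos: [0.4501, 0.1233, 0.0912]
ee_rot: [3.139, -0.006, 0.913]
wrist_force: [-1.1, 3.8, -0.5]
width: 0.0005
```

```bash
python3 - <<'E'
from h import *
o=get_obs();print(o['tool_pos'],o['ee_rot'],o['wrist_force'])
rel([sw(x,z=.089) for x in (-123,-119,-115,-111,-107,-103,-99,-95,-92,-89,-86.5)])
t=snap('side','s8.png');crop('s8.png','s8c.png',130,150,360,330,3)
E
```

```text
[0.45011862 0.12332052 0.09118714] [ 3.13864515 -0.00637108  0.91343435] [-1.07863429  3.7876424  -0.4876171 ]
0.000 -0.009 0.028 0.009 0.001 -0.002 -0.026
0.000 -0.009 0.057 0.009 0.001 -0.002 -0.048
0.000 -0.008 0.085 0.009 0.001 -0.002 -0.070
0.000 -0.005 0.113 0.009 0.001 -0.002 -0.093
0.000 -0.000 0.141 0.009 0.001 -0.002 -0.115
0.000 0.006 0.168 0.009 0.001 -0.002 -0.137
0.000 0.015 0.195 0.009 0.001 -0.002 -0.159
0.000 0.026 0.221 0.010 0.001 -0.002 -0.181
0.000 0.035 0.240 0.010 0.002 -0.002 -0.198
0.000 0.045 0.259 0.010 0.002 -0.002 -0.215
0.000 0.054 0.274 0.010 0.002 -0.002 -0.229
```

View pics/s8c.png

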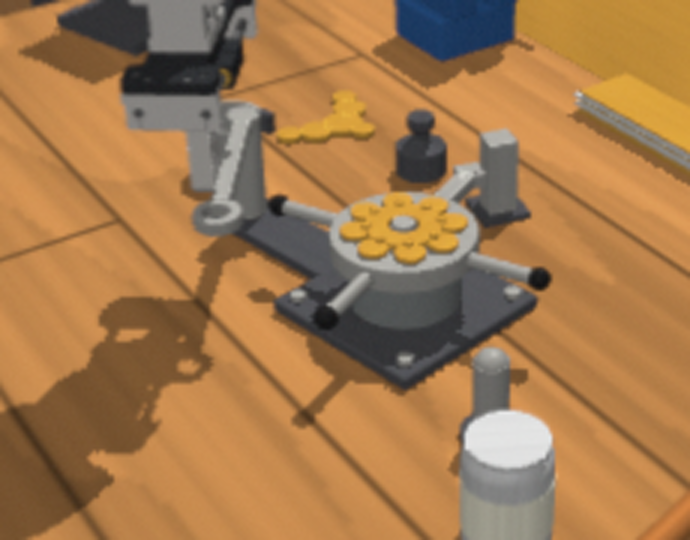

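Request:
{"fn": "servo_tool", "kwargs": {"targets": "0 -0.007 0.028 0 0 0 -0.026;0 -0.009 0.057 0 0 0 -0.048;0 -0.008 0.085 0 0 0 -0.07;0 -0.005 0.113 0 0 0 -0.093;0 0 0.141 0 0 0 -0.115;0 0.006 0.168 0 0 0 -0.137;0 0.015 0.195 0 0 0 -0.159;0 0.026 0.221 0 0 0 -0.181;0 0.035 0.24 0 0 0 -0.198;0 0.045 0.259 0 0 0 -0.215;0 0.054 0.274 0 0 0 -0.229;0 0.054 0.274 0 0 0 -0.229"}}

```text
time: 13.75
tool_pos: [0.5128, 0.0905, 0.0906]
ee_rot: [3.136, 0.001, 1.626]
wrist_force: [-0.3, 0.2, -0.3]
width: 0.0005
```

```bash
python3 - <<'E'
from h import *
o=get_obs();print(o['tool_pos'],o['ee_rot'],o['wrist_force'])
rel([sw(x,z=.089) for x in (-84,-82,-80,-78.6,-77)])
t=snap('side','s9.png');crop('s9.png','s9c.png',130,150,360,330,3)
E
```

```text
[0.51280369 0.09052733 0.09062764] [3.13609246e+00 5.76608039e-04 1.62553117e+00] [-0.26783346  0.24580303 -0.32669439]
0.000 0.005 0.017 0.007 0.002 0.000 -0.016
0.000 0.004 0.031 0.007 0.002 0.000 -0.027
0.000 0.003 0.045 0.007 0.002 0.000 -0.038
0.000 0.003 0.055 0.007 0.002 0.000 -0.046
0.000 0.003 0.067 0.007 0.002 0.000 -0.055
```

View pics/s9c.png

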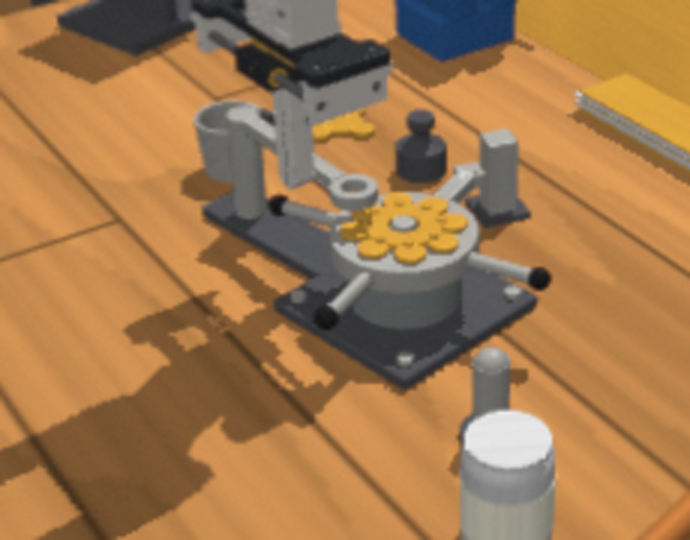

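Request:
{"fn": "servo_tool", "kwargs": {"targets": "0 0.004 0.012 0 0 0 -0.01;0 0.004 0.022 0 0 0 -0.02;0 0.003 0.031 0 0 0 -0.027;0 0.003 0.038 0 0 0 -0.033;0 0.003 0.045 0 0 0 -0.038;0 0.003 0.045 0 0 0 -0.038"}}

```text
time: 14.3
tool_pos: [0.5237, 0.092, 0.0902]
ee_rot: [3.137, 0.001, 1.747]
wrist_force: [-1.0, -1.0, 0.6]
width: 0.0004
```

Request:
{"fn": "servo_tool", "kwargs": {"targets": "0 0 0.004 0 0 0 -0.003;0 0 0.008 0 0 0 -0.006;0 0 0.01 0 0 0 -0.008;0 0 0.01 0 0 0 -0.008"}}

```text
time: 14.63
tool_pos: [0.5242, 0.0921, 0.0901]
ee_rot: [3.141, 0.002, 1.772]
wrist_force: [-6.0, -3.3, 3.9]
width: 0.0006
```

Request:
{"fn": "servo_tool", "kwargs": {"targets": "0 0 0.004 0 0 0 0;0 0 0.008 0 0 0 0;0 0 0.008 0 0 0 0;0 0 0.008 0 0 0 0"}}

```text
time: 14.97
tool_pos: [0.5243, 0.0921, 0.0901]
ee_rot: [-3.137, 0.002, 1.772]
wrist_force: [-11.7, -4.5, 7.0]
width: 0.0005
```

```bash
python3 - <<'E'
from h import *
t=snap('side','s10.png');crop('s10.png','s10c.png',130,150,360,330,3)
t=snap('top','t10.png');crop('t10.png','t10c.png',170,140,350,290,4)
print(get_obs()['wrist_force'])
E
```

```text
[-10.87760655  -4.00071516   7.38674013]
```

View pics/s10c.png

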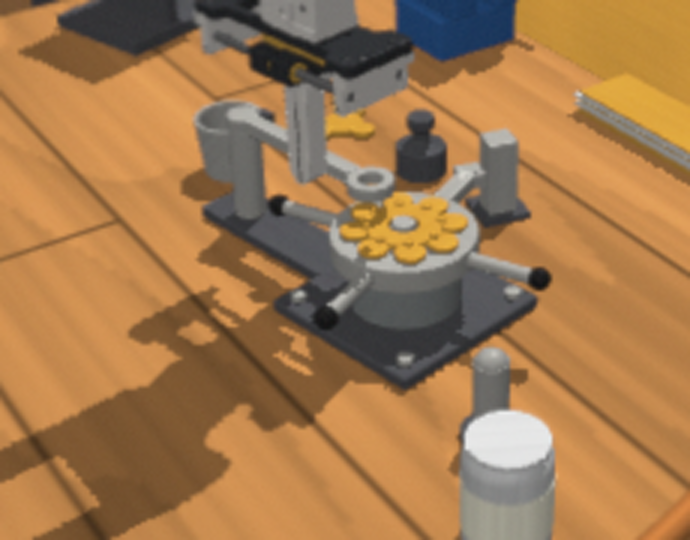

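Request:
{"fn": "servo_tool", "kwargs": {"targets": "0 0 -0.04 0 0 0 0;0 0 -0.1 0 0 0 0;0 0 -0.14 0 0 0 0;0 0 -0.14 0 0 0 0;0 0 -0.14 -0.2 0 0 0;0 0 -0.14 -0.4 0 0 0;0 0 -0.3 -0.4 0 0 0;0.0 0.2 -0.5 -0.4 0 0 0;0 0.5 -0.7 -0.4 0 0 0;0 0.8 -0.7 -0.4 0 0 0;0 0.8 -0.7 -0.4 0 0 0;0 0.8 -0.7 -0.4 0 0 0"}}

```text
time: 16.07
tool_pos: [0.3256, 0.2383, 0.1898]
ee_rot: [3.134, -0.0, 1.771]
wrist_force: [1.4, 0.6, -0.5]
width: 0.0001
```

```bash
python3 - <<'E'
from h import *
s=snap('side','s11.png');crop('s11.png','s11c.png',130,150,360,330,3)
t=snap('top','t11.png');crop('t11.png','t11c.png',170,140,350,290,4)
o=get_obs();print(o['tool_pos'],o['wrist_force'])
P=PV+.154*(C-PV)/np.hypot(*(C-PV))
print((np.array(proj(t,[*P,.107]))-[170,140])*4,(np.array(proj(s,[*P,.107]))-[130,150])*3)
E
```

```text
[0.32335164 0.24161232 0.18961196] [-0.16578197 -0.52257311  0.39188682]
[378.97389419 337.92097606] [369.94744666 176.54870682]
```

View pics/t11c.png

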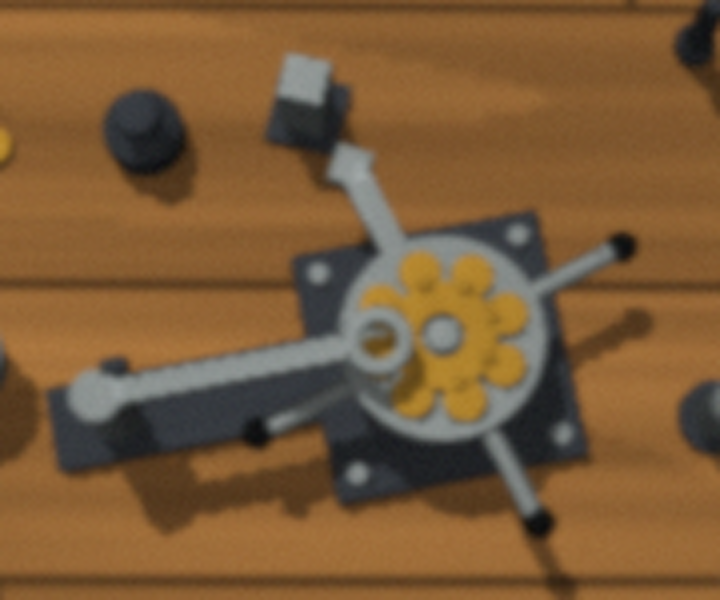

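View pics/s11c.png

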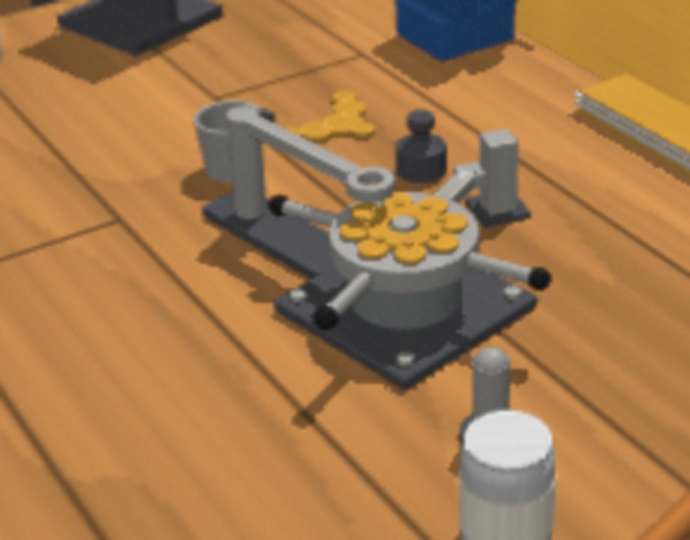

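View pics/t11.png

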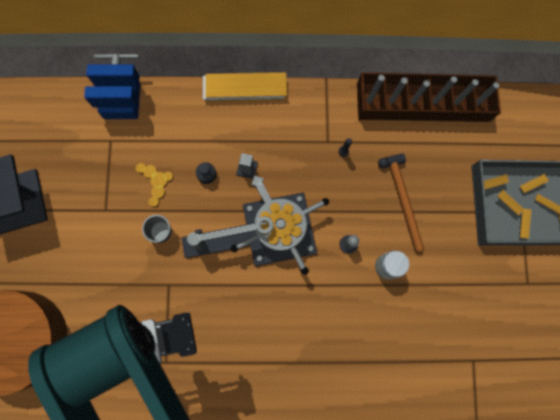

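```bash
python3 -c "
from bench import robot;print(robot.close_job())"
```

```text
the job is handed in; nothing more can be done
None
```

I did the job in the order asked and handed it in at about 16 s, only pushing with the shut fingertips.

- **Turntable:** I pushed the pointer counter-clockwise in three steps, with the swing arm still parked. In the top camera it now points at about 27.4°, against 27.8° for the square post. The side camera put the pointer just past the post instead of just short. The two cameras disagreed by roughly 0.5–1° throughout, so I split the difference; the pointer should be well within 1°.
- **Swing arm:** I pushed it round until the finger stopped advancing. The horizontal push rose from about 1.4 N to about 12.5 N with no further motion, so it is against its stop. In the final pictures the ring is over the rosette, within about 1 pixel (about 2 mm) of where home should be.
- **Other checks:** The last pictures show the rosette seated on its pin and everything else on the bench where it started. The hand is clear, with the wrist force at about zero. Two reposition moves stopped slightly short of their targets, and I corrected for this from the measured pose before touching anything.

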